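# Lock the sample carousel with its spindle clip

### The job

Lock the sample carousel onto its spindle: pick up the blue open clip by its tab and slide it sideways into the groove under the spindle's cap, open side first, until it is fully home around the neck and lies flat on the hub, then let go. Leave the orange clip, which belongs to another machine, where it lies.

Things in the scene. Friction and masses are not known exactly. Their poses are not given: they have to be found in the camera images.
- clip_blue: Loose blue U clip, 45 g, flat, plate 7 mm thick, 50 wide (y), x -50 to +26 mm. Slot 22 mm wide, opens to +x, closed square end at x = -8, flares to 34 mm at the mouth. Upright tab to pinch across y: centred at x = -36, y = 0, 22 long (x), 12 thick (y), top 45 mm above the underside. Origin: underside, on the slot's centre line, where the spindle axis lies when fully home.
- clip_orange: Loose orange clip of the same outer form, size and origin, but with a narrow 12 mm slot, too narrow for this spindle. A bystander, lying flat on the bench.
- carousel: Fixed round sample carousel, cream base 210 mm across; rim of 12 low cups (tops 48 mm above the bench); in the middle a flat white hub 120 mm across, its top 56 mm above the bench, with the upright spindle at its centre. Nothing on it moves. Origin: centre of the underside, on the bench, z up. The clip can come in over the hub from any side.
- groove (a point): Point on the spindle's axis level with the hub's top (56 mm above the bench), the floor of the groove. From here the bare steel neck, 16 mm in diameter, runs 16 mm up to a dark cap 32 mm in diameter, 10 mm thick. The clip slides on or just above the hub, under the cap.
Things that resemble listed ones, but are neither listed nor needed, are in the scene too. Several things look just like the carousel: the one meant starts farthest to the robot's left. Leave any red or turquoise look-alike of the clip_blue alone.

How it is judged (in metres and radians):
At the end, for the whole second after the job is handed in: The blue clip lies at rest and flat (within 10 degrees) on the hub, its plate under the cap (underside no more than 6 mm above the hub), pushed home so that its origin is within 8 mm of the spindle's axis (horizontal distance between clip_blue and groove below 0.008 m and z of clip_blue in the frame of groove between -0.003 and 0.006 m and angle between clip_blue's own z axis and vertical below 0.17 rad and linear speed of clip_blue below 0.02 m/s); the robot touches nothing.
It fails at once if the orange clip is moved by more than 25 mm (distance of clip_orange from where it was at the start of the episode above 0.025 m).
It also fails if it takes over 35 s, if anything falls off the work surface, if the arm or the gripper's body presses on something with over 40 N, if the wrist force passes 120 N, or if a joint passes its speed limit or range.

### The arm

A 6-joint arm with a two-finger parallel gripper is mounted at the origin on the work surface. World frame = base frame: x ahead of the robot, y to its left, z up, the work surface at z = 0. Lengths are in mm, angles in rad, forces in N, time in s.
With the tool pointing down it reaches from about 275 to 750 mm from the base axis. Payload 10.2 kg.
Tool frame: the origin (TCP) lies between the finger pads; the fingertips stand 17 mm ahead of it and the grasp point (between the pads) lies 2 mm behind it; z points along the fingers, y is the line along which they close (so a half turn about z gives the same grasp; the last joint's range is limited). The gripper opens to 85 mm and grips with 20 to 120 N. Pads are 22 mm wide; open, the fingers measure 114 mm over their backs; the gripper's body (76 mm by 85 mm) begins 54 mm behind the grasp point. The pads swing forward as they close: fully open they stand 13 mm farther back than shut.
Start: joints at [-1.441, 0.313, 1.498, -0, 1.331, -0.223], TCP at [181.389, -492.676, 248.294] pointing down, gripper open.
Joint ranges: [-2.94, 2.94], [-0.97, 2.17], [0.19, 2.56], [-1.23, 4.37], [0.02, 3.11], [-2.88, 2.88]. Speed limits (rad/s): [2.39, 2.39, 3.01, 3.14, 3.14, 3.14].

### API

Orientations are given as a unit quaternion [w, x, y, z].
In Python, from rig import * gives the robot as it stands.
- The arm moves only by the tool step_arm, never from a script. Its argument "commands" is text: rows parted by semicolons, each of 7 numbers parted by spaces: the opening, from 0 (shut) to 1 (fully open), then the shift along the tool's x, y, z in cm, then the turn, a rotation vector about the tool's x, y, z in rad. In form: hand x y z rx ry rz; .... A call has 1 to 20 rows; each row is the pose to reach, as a shift and turn from the pose commanded when the call began, along the tool's axes at that moment; what a row does not reach only later rows make up. A row lasts 1/12 s, in which the tool goes at most 41.7 mm and 7.16 degrees, less where a joint would pass 70% of its speed; a pose out of reach is approached as far as the arm can. A call with a gripper value outside its range is refused whole. The fingers move at their own pace and stop on an object; "newtons" is the grip in N (left out, the last holds). Time passes only in rows, so rows that repeat a pose let the fingers close. It gives the time, the measured TCP pose, the force, the opening and the grip force at its end, in the units of the state.
- sense(): the state, without advancing time (a new reading comes with each control period).
- capture(name): name is "side" or "top"; returns the picture (400x640x3 uint8, red, green, blue); there is no depth.
- camera_model(name): a dict with "mtx" (3x3 intrinsics, pixels), "eye" and "rotation" of the camera in the world. Camera axes: x right, y down, z forward; pixel columns grow to the right and rows downward; lengths in mm; the calibration is good to about 2 mm. A picture is of the moment at which its call begins. camera_model takes no time and is no camera call.
- finish_job(): hands the job in; it is judged then, once.
Trained networks look in the newest picture that a camera, given by its name, has taken for a name from the list of things; names that differ only in an ending like _2 or _b are one class to them, and where a whole thing is asked for, a point or a joint stands for the part that bears it (a point fixed in the world has none). Each returns a list of dicts, best first, with "score" (0 to 1); they miss things now and then, are a little off and sometimes report something else, mostly with a low value. They report only what shows in the picture. A call takes as long as a camera call. They do not tell look-alikes from the thing itself.
- search_frame(camera, label): "rect" ([centre column, centre row, width, height] in pixels, round what is visible of it).
- trace(camera, label): "mask" (400x640 bool, what is visible of it) and "rect" ([centre column, centre row, width, height] in pixels, round what is visible of it).
- spot_point(camera, label): "xy" ([column, row] in pixels: a listed point, or the origin of a listed thing).
The state is a dict: "time_s": time; "joints": joint angles; "dq": joint speeds; "tau": joint torques, N m; "eef_pos": TCP position; "ee_rot": TCP orientation; "force": force on the tool from outside, world axes, zero at the start; "wrist_torque": the same for the moment, N m; "grip_width": opening from 0.0 (shut) to 1.0 (fully open); "grip_force": force on a finger pad.
Only numpy, scipy, OpenCV 4.12 (cv2) and the standard library are available. Lean on these libraries where they do the work, as an engineer would, in place of code of your own. Each camera call takes 0.05 s, during which the arm holds its last target. There are 200 camera calls.

## Working session

There is one attempt and no reset: what is moved stays moved. The work goes in short steps, Python scripts to look and compute and a tool call to move; the robot and the scene stay as the last step left them, time stands still between calls to the robot, and variables do not carry over. Pictures are saved under pics/ and viewed, at most 10 in all, crops included, and the job is handed in when it is done.

Besides the shell and the picture viewer there is one more tool, called after "Request:" as name(argument=value, ...) on one line, values as JSON. step_arm: Moves the arm, as the interface text tells. Its arguments: {"type":"object","properties":{"commands":{"type":"string"},"newtons":{"type":"number"}},"required":["commands"]}

```bash
mkdir -p pics; cat > h.py <<'E'
from rig import *
import numpy as np, cv2
def ray(cam,uv):
    m=camera_model(cam); K=np.array(m["mtx"]);R=np.array(m["rotation"]);e=np.array(m["eye"])
    d=R@np.linalg.solve(K,[uv[0],uv[1],1.]); return e,d
def onz(cam,uv,z):
    e,d=ray(cam,uv); return e+d*(z-e[2])/d[2]
def px(cam,p):
    m=camera_model(cam); K=np.array(m["mtx"]);R=np.array(m["rotation"]);e=np.array(m["eye"])
    q=K@(R.T@(np.array(p)-e)); return q[:2]/q[2]
E
python3 - <<'E'
from h import *
for c in("side","top"):
    m=camera_model(c);print(c,np.array(m["eye"]).round(),np.array(m["rotation"]).round(2).tolist(),np.array(m["mtx"]).round(1).tolist())
    im=capture(c);cv2.imwrite(f"pics/{c}0.png",im[:,:,::-1])
    for l in("clip_blue","clip_orange","carousel"):
        for d in search_frame(c,l): print(c,l,round(d["score"],2),np.round(d["rect"]))
for l in("clip_blue","clip_orange","carousel","groove"):
    for d in spot_point("top",l): 
        print(l,round(d["score"],2),np.round(d["xy"],1),onz("top",d["xy"],56 if l=="groove" else 0).round(1))
s=sense();print({k:np.round(v,3) for k,v in s.items()})
E
```

```text
side [-112.  621.  737.] [0.15, -0.28, 0.84, -0.45] [[494.0, 0.0, 319.2], [0.0, 494.0, 201.0], [0.0, 0.0, 1.0]]
side clip_orange 0.51 [312. 232.  17.  15.]
side carousel 0.81 [427. 212.  45.  19.]
side carousel 0.78 [284. 196.  80.  53.]
side carousel 0.73 [230. 274.  93.  72.]
top [ 345. -145. 1298.] [-0.02, 0.72, -0.7, 0.04] [[499.8, 0.0, 312.1], [0.0, 499.8, 206.4], [0.0, 0.0, 1.0]]
top clip_blue 0.97 [394. 195.  31.  29.]
top clip_blue 0.93 [456. 204.  26.  29.]
top clip_blue 0.73 [355. 203.  22.  31.]
top clip_orange 0.66 [301. 206.  28.  32.]
top carousel 0.95 [347. 274.  81.  86.]
top carousel 0.85 [207. 173.  84.  83.]
top carousel 0.75 [326. 140.  79.  80.]Traceback (most recent call last):
  File "<stdin>", line 9, in <module>
  File "h.py", line 7, in onz
    e,d=ray(cam,uv); return e+d*(z-e[2])/d[2]
        ~~~^^^^^^^^
  File "h.py", line 5, in ray
    d=R@np.linalg.solve(K,[uv[0],uv[1],1.]); return e,d
      ~^~~~~~~~~~~~~~~~~~~~~~~~~~~~~~~~~~~~
ValueError: matmul: Input operand 1 has a mismatch in its core dimension 0, with gufunc signature (n?,k),(k,m?)->(n?,m?) (size 3 is different from 4)
```

View pics/top0.png

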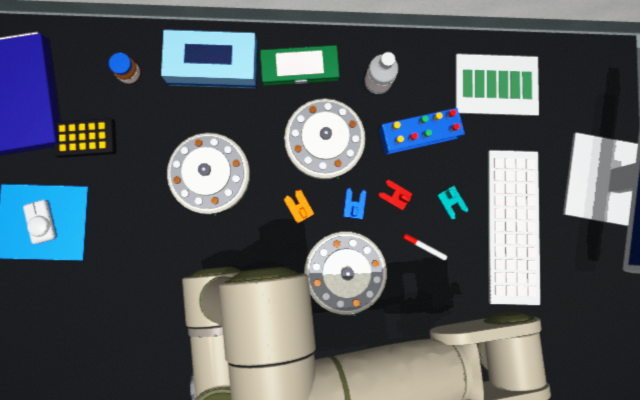

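View pics/side0.png

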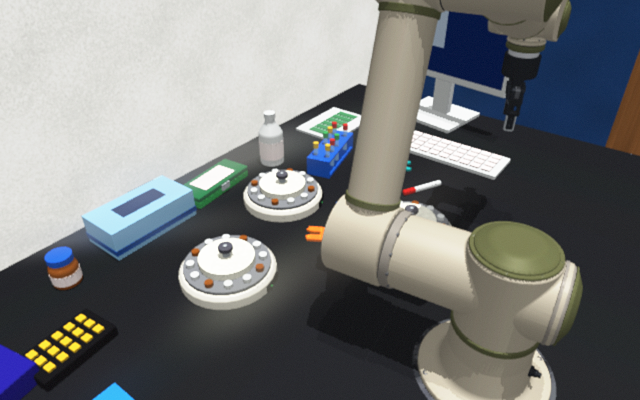

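Top view candidates for the clip: orange (301,206), blue (355,203), red (394,195), turquoise (456,204). I choose blue at (355,203). The carousels are at (207,173), (326,140) and (347,274). The robot's left is the image's left, so I choose (207,173). Next: fix the quaternion handling, measure, and check the choice in a crop.

```bash
sed -i 's/R=np.array(m\["rotation"\])/R=Rot.from_quat(np.roll(m["rotation"],-1)).as_matrix()/; 2a from scipy.spatial.transform import Rotation as Rot' h.py
python3 - <<'E'
from h import *
im=capture("top")
for l,z in(("clip_blue",0),("clip_orange",0),("carousel",0),("groove",56)):
    for d in spot_point("top",l):
        print(l,round(d["score"],2),np.round(d["xy"],1),onz("top",d["xy"],z).round(1))
print("base px",px("top",[0,0,0]))
hsv=cv2.cvtColor(im,cv2.COLOR_RGB2HSV)
m=((hsv[:,:,0]>100)&(hsv[:,:,0]<125)&(hsv[:,:,1]>150)&(hsv[:,:,2]>60)).astype(np.uint8)
m[:185]=0;m[225:]=0;m[:,:338]=0;m[:,374:]=0
c=max(cv2.findContours(m,0,2)[0],key=cv2.contourArea)
print(cv2.boundingRect(c),cv2.minAreaRect(c))
a=cv2.resize(im[180:230,325:385],(600,500),interpolation=cv2.INTER_CUBIC)
cv2.imwrite("pics/crop.png",a[:,:,::-1])
# cap: dark blob
g=im[150:195,185:230]
b=cv2.resize(g,(450,450),interpolation=cv2.INTER_CUBIC);cv2.imwrite("pics/cropc.png",b[:,:,::-1])
s=sense();print({k:np.round(v,3) for k,v in s.items()})
E
```

```text
clip_blue 0.68 [454.6 206.8] [ 466.2 -548.4    0. ]
clip_blue 0.65 [356.9 197.3] [ 483.9 -290.8    0. ]
clip_orange 0.89 [295.4 201.9] [ 467.3 -130.3    0. ]
carousel 0.96 [348.2 273.5] [ 285.5 -271.9    0. ]
carousel 0.82 [324.2 142. ] [ 628.1 -201.7    0. ]
carousel 0.59 [204.1 171.2] [541.1 110.1   0. ]
groove 0.85 [205.7 170.7] [534.   95.2  56. ]
groove 0.79 [348.8 271.9] [ 292.  -267.8   56. ]
groove 0.55 [325.5 135.1] [ 633.7 -202.1   56. ]
base px [238.42036465 384.86352872]
(343, 187, 24, 33) ((354.4307861328125, 203.05384826660156), (21.209938049316406, 30.512544631958008), 7.125016689300537)
{'time_s': np.float64(0.7), 'joints': array([-1.441,  0.313,  1.498,  0.   ,  1.331, -0.223]), 'dq': array([0.   , 0.001, 0.001, 0.001, 0.001, 0.   ]), 'tau': array([-0.0000e+00, -4.1210e+01, -2.5987e+01, -0.0000e+00,  1.0000e-03,
        0.0000e+00]), 'eef_pos': array([ 181.404, -492.69 ,  248.294]), 'ee_rot': array([0.   , 0.984, 0.175, 0.   ]), 'force': array([0.032, 0.287, 0.334]), 'wrist_torque': array([-0.053,  0.081,  0.01 ]), 'grip_force': np.float64(0.0), 'grip_width': np.float64(0.997)}
```

View pics/crop.png

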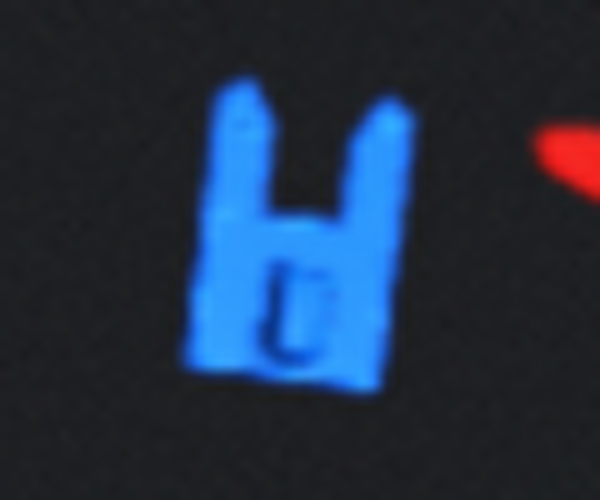

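View pics/cropc.png

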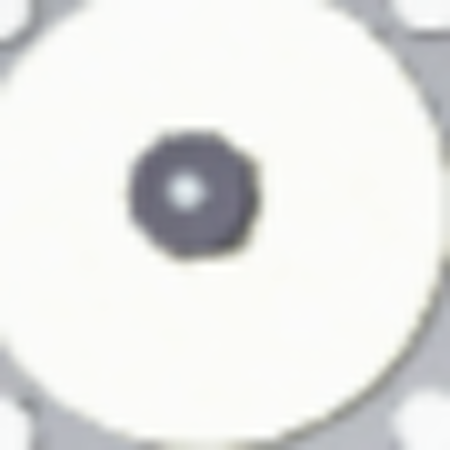

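The crop confirms the blue, wide-slot clip: tab near (354.5,211), slot opening towards image up, tips at (349,188) and (364.5,189.5). The carousel's cap is centred at about (204.4,169.5). I'll fit both precisely and work out the first move.

```bash
cat >> h.py <<'E'
from scipy.optimize import minimize
def maskfit(m,pts3,x0,st,cam="top",S=8):
    off=np.array([x0[3],x0[4]]) ; 
def clipfit(im,x0,z0=0,box=None):
    hsv=cv2.cvtColor(im,cv2.COLOR_RGB2HSV)
    m=((hsv[:,:,0]>100)&(hsv[:,:,0]<125)&(hsv[:,:,1]>130)&(hsv[:,:,2]>60)).astype(np.float32)
    u,v=px("top",[x0[0],x0[1],z0]).astype(int);a,b=u-26,v-26
    m=m[b:b+52,a:a+52]
    P=np.array([[-50,-25],[-50,25],[22,25],[26,20],[26,17],[18,11],[-8,11],[-8,-11],[18,-11],[26,-17],[26,-20],[22,-25]],float)
    def ren(p):
        out=np.zeros((416,416),np.uint8);R=np.array([[np.cos(p[2]),-np.sin(p[2])],[np.sin(p[2]),np.cos(p[2])]])
        for z in(z0,z0+7):
            q=[(px("top",[*(R@k+p[:2]),z])-[a,b]+.5)*8-.5 for k in P]
            cv2.fillPoly(out,[np.round(np.array(q)*16).astype(np.int32)],1,shift=4)
        return cv2.resize(out.astype(np.float32),(52,52),interpolation=cv2.INTER_AREA)
    f=lambda p:((ren(p)-m)**2).sum()
    r=minimize(f,x0,method="Nelder-Mead",options=dict(initial_simplex=[x0,np.add(x0,[8,0,0]),np.add(x0,[0,8,0]),np.add(x0,[0,0,.15])],xatol=.05,fatol=.01))
    return r.x,r.fun,m.sum()
E
sed -i '/^def maskfit/,+1d' h.py
python3 - <<'E'
from h import *
im=capture("top");print(clipfit(im,[480,-285,-.1]))
# carousel: cap, hub
g=im.astype(int);
u0,v0=204,170
sub=im[v0-12:v0+13,u0-12:u0+13].min(2)
d=np.clip(245-sub.astype(float),0,None);d[d<20]=0
yy,xx=np.mgrid[v0-12:v0+13,u0-12:u0+13]
big=cv2.resize(sub,None,fx=8,fy=8,interpolation=cv2.INTER_CUBIC)
c=max(cv2.findContours((big<185).astype(np.uint8),0,2)[0],key=cv2.contourArea)
(e,ax,_)=cv2.fitEllipse(c);cc=(np.array(e)+.5)/8-.5+[u0-12,v0-12]
print("cap px",cc,np.array(ax)/8,onz("top",cc,80).round(1),onz("top",cc,82).round(1))
sub=im[v0-50:v0+55,u0-45:u0+55].min(2)
big=cv2.resize(sub,None,fx=4,fy=4,interpolation=cv2.INTER_CUBIC)
for t,n,z in((225,"hub",56),(90,"base",0)):
    c=max(cv2.findContours((big>t).astype(np.uint8),0,2)[0],key=cv2.contourArea)
    e,ax,_=cv2.fitEllipse(c);cc=(np.array(e)+.5)/4-.5+[u0-45,v0-50]
    print(n,cc,np.array(ax)/4,onz("top",cc,z).round(1))
E
```

```text
(array([ 4.81030986e+02, -2.86421638e+02, -6.99226422e-02]), np.float64(89.004150390625), np.float32(570.0))
cap px [204.08541107 169.15328789] [12.88934326 13.59733295] [534.1  94.6  80. ] [533.7  94.2  82. ]
hub [205.02927399 170.44974136] [46.58329773 47.68081284] [534.6  96.9  56. ]
base [207.77246094 172.95107269] [80.9551239  82.73194885] [536.7 100.3   0. ]
```

Request:
step_arm(commands="0.6 31.9 -10.5 0 0 0 0.42;0.6 31.9 -10.5 0 0 0 0.42;0.6 31.9 -10.5 0 0 0 0.42;0.6 31.9 -10.5 0 0 0 0.42;0.6 31.9 -10.5 0 0 0 0.42;0.6 31.9 -10.5 0 0 0 0.42;0.6 31.9 -10.5 0 0 0 0.42;0.6 31.9 -10.5 0 0 0 0.42;0.6 31.9 -10.5 0 0 0 0.42;0.6 31.9 -10.5 4 0 0 0.42;0.6 31.9 -10.5 8 0 0 0.42;0.6 31.9 -10.5 11.8 0 0 0.42;0.6 31.9 -10.5 11.8 0 0 0.42;0.6 31.9 -10.5 11.8 0 0 0.42", newtons=60)

```text
time_s: 1.92
eef_pos: [444.2, -283.7, 130.1]
ee_rot: [-0.001, 0.999, -0.034, -0.001]
force: [-0.1, -0.8, 0.6]
grip_width: 0.599
grip_force: 0.0
```

```bash
python3 - <<'E'
from h import *
for q in((343.5,217),(363,219),(349.2,187.8),(364.5,189.5)): print(onz("top",q,7).round(1))
im=capture("side");cv2.imwrite("pics/s1.png",cv2.resize(im[170:300,260:460],(800,520))[:,:,::-1])
im=capture("top");cv2.imwrite("pics/t1.png",cv2.resize(im[150:280,270:430],(800,600))[:,:,::-1])
s=sense();print(s["eef_pos"],s["ee_rot"],s["time_s"],s["grip_width"],s["force"])
E
```

```text
[ 430.9 -256.1    7. ]
[ 427.  -306.9    7. ]
[ 507.5 -269.4    7. ]
[ 504.2 -309.5    7. ]
[ 445.34931658 -284.90955064  132.79454708] [ 0.00130808  0.99943106 -0.03367317  0.00140171] 2.0167 0.6001631041008224 [-0.43656646  0.07313713  0.34139581]
```

View pics/s1.png

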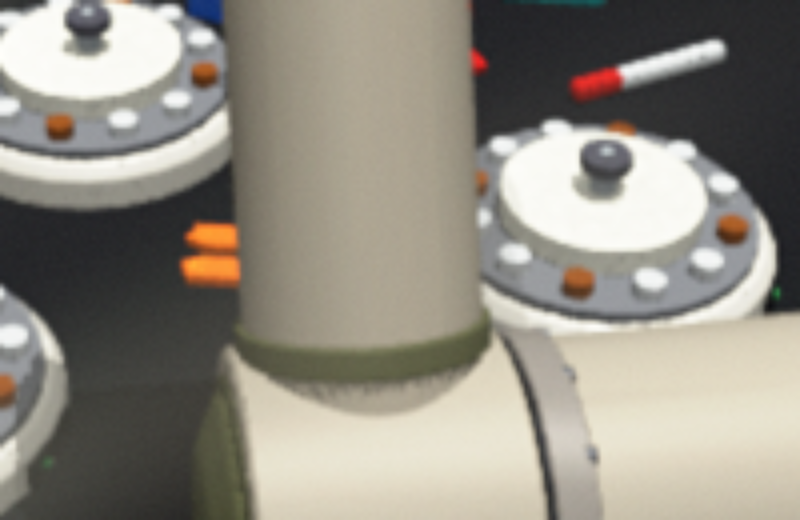

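The side view is blocked by the arm: the blue clip is hidden, and only the orange clip at (210,255) in the crop shows. The corner check gives 51 x 77 mm and puts the tab near (444,-283). The tool is above it, so I descend and grip.

Request:
step_arm(commands="0.6 0 0 3 0 0 0;0.6 0 0 6 0 0 0;0.6 0 0 8.5 0 0 0;0.6 0 0 9.5 0 0 0;0.6 0 0 10.1 0 0 0;0.6 0 0 10.1 0 0 0;0.6 0 0 10.1 0 0 0;0 0 0 10.1 0 0 0;0 0 0 10.1 0 0 0;0 0 0 10.1 0 0 0;0 0 0 10.1 0 0 0;0 0 0 10.1 0 0 0;0 0 0 10.1 0 0 0;0 0 0 10.1 0 0 0;0 0 0 10.1 0 0 0", newtons=60)

```text
time_s: 3.27
eef_pos: [444.9, -284.3, 30.2]
ee_rot: [0.001, 0.999, -0.034, 0.001]
force: [-1.0, 0.7, 6.5]
grip_width: 0.131
grip_force: 59.6
```

Request:
step_arm(commands="0 0 0 -3 0 0 0;0 0 0 -6 0 0 0;0 0 0 -9 0 0 0;0 0 0 -12 0 0 0;0 -0.4 -3 -12 0 0 0;0 -0.8 -6 -12 0 0 0;0 -1.2 -9.5 -12 0 0 0;0 -1.6 -13 -12 0 0 -0.02;0 -2.1 -16.5 -12 0 0 -0.03;0 -2.5 -20 -12 0 0 -0.04;0 -3 -23.5 -12 0 0 -0.05;0 -3.4 -27 -12 0 0 -0.06;0 -3.9 -30.5 -12 0 0 -0.068;0 -4.3 -34 -12 0 0 -0.068;0 -4.6 -36 -12 0 0 -0.068;0 -4.78 -37.76 -12 0 0 -0.068;0 -4.78 -37.76 -12 0 0 -0.068;0 -4.78 -37.76 -12 0 0 -0.068;0 -4.78 -37.76 -12 0 0 -0.068")

```text
time_s: 4.85
eef_pos: [422.2, 95.5, 149.3]
ee_rot: [0.0, 1.0, 0.0, 0.0]
force: [0.1, -0.0, -0.9]
grip_width: 0.128
grip_force: 58.6
```

```bash
python3 - <<'E'
from h import *
im=capture("side");cv2.imwrite("pics/s2.png",cv2.resize(im[100:350,130:430],(720,600))[:,:,::-1])
t=capture("top")
a=cv2.resize(t[130:280,130:290],(640,600));cv2.imwrite("pics/t2.png",a[:,:,::-1])
s=sense();print(s["eef_pos"],s["ee_rot"],s["time_s"],s["grip_width"],s["force"])
E
```

```text
[422.25497356  95.21207449 149.30420163] [ 6.34488470e-05  9.99999970e-01 -2.34654576e-04 -1.87290059e-05] 4.95 0.1308642407109085 [0.53905289 0.27973339 0.08833917]
```

View pics/s2.png

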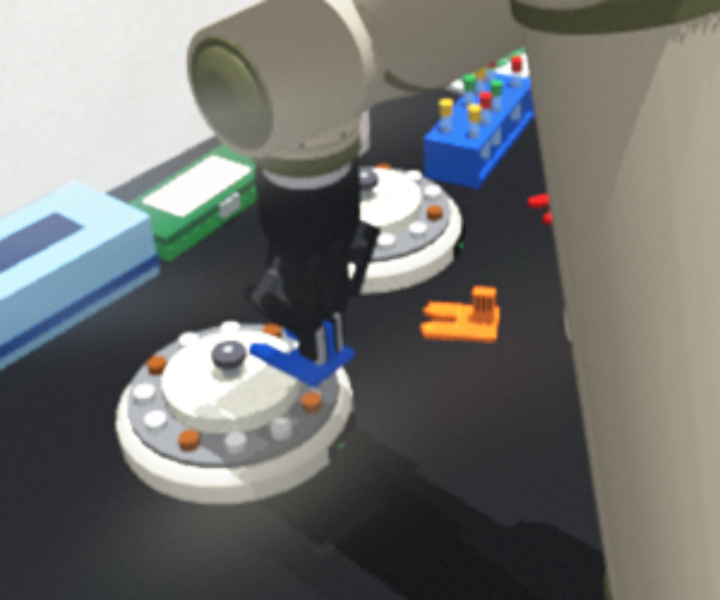

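View pics/t2.png

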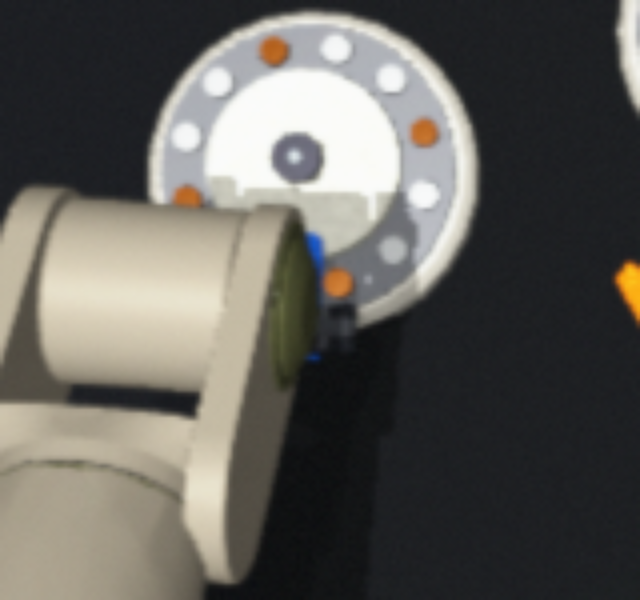

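The side crop shows the blue clip held by its tab: tips at (255,350), near tail corner at (318,384), far tail corner at (352,352). The target spindle cap is at (228,355). The top view mostly hides the clip behind the wrist. I'll check pose and level by projection.

```bash
python3 - <<'E'
from h import *
for n,p,o in(("tip",(484,115.5,122.5),(236.3,245.8)),("tailL",(408.5,120.5,119),(262.5,260)),("tailR",(408.5,70.5,122),(276.7,246.7)),
 ("cap",(534.2,95.5,77),(228/2.4+130,355/2.4+100))): print(n,px("side",p).round(1),np.round(o,1))
im=capture("side")
hsv=cv2.cvtColor(im,cv2.COLOR_RGB2HSV)
m=((hsv[:,:,0]>100)&(hsv[:,:,0]<130)&(hsv[:,:,1]>130)).astype(np.uint8);m[:225]=0;m[275:]=0;m[:,:220]=0;m[:,300:]=0
c=max(cv2.findContours(m,0,2)[0],key=cv2.contourArea)[:,0]
print(c[c[:,0].argmin()],c[c[:,1].argmax()],c[c[:,0].argmax()])
print([ (d["score"],d["xy"],onz("side",d["xy"],56)) for d in spot_point("side","groove")])
E
```

```text
tip [234.4 244.7] [236.3 245.8]
tailL [261.  262.5] [262.5 260. ]
tailR [278.3 247.9] [276.7 246.7]
cap [226.4 247.7] [225.  247.9]
[234 245] [259 260] [277 248]
[(0.7, [280.6, 179.8], array([ 646.11603054, -206.43211799,   56.        ])), (0.61, [224.5, 255.2], array([539.82101273,  98.85787942,  56.        ])), (0.22, [247.6, 245.4], array([523.55943471,  45.33480224,  56.        ]))]
```

Request:
step_arm(commands="0 0 -0.08 2 0 0 0;0 0 -0.08 4 0 0 0;0 0 -0.08 5.2 0 0 0;0 0 -0.08 5.9 0 0 0;0 0 -0.08 5.9 0 0 0;0 0 -0.08 5.9 0 0 0;0 0.5 -0.08 5.9 0 0 0;0 1 -0.08 5.9 0 0 0;0 1.5 -0.08 5.9 0 0 0;0 2 -0.08 5.9 0 0 0;0 2.5 -0.08 5.9 0 0 0;0 3 -0.08 5.9 0 0 0;0 3.5 -0.08 5.9 0 0 0;0 4 -0.08 5.9 0 0 0;0 4.4 -0.08 5.9 0 0 0;0 4.8 -0.08 5.9 0 0 0;0 4.8 -0.08 5.9 0 0 0;0 4.8 -0.08 5.9 0 0 0")

```text
time_s: 6.55
eef_pos: [470.1, 96.9, 90.2]
ee_rot: [-0.0, 1.0, 0.0, -0.0]
force: [-0.1, -0.0, -0.4]
grip_width: 0.129
grip_force: 58.6
```

```bash
python3 - <<'E'
from h import *
im=capture("side");cv2.imwrite("pics/s3.png",cv2.resize(im[200:300,170:290],(720,600),interpolation=2)[:,:,::-1])
s=sense();print(s["eef_pos"],s["ee_rot"],s["time_s"],s["force"])
E
```

```text
[469.98417549  96.88586886  90.21441982] [-6.48366597e-06  9.99999904e-01  4.10461052e-04 -1.54661965e-04] 6.6 [ 0.69751042 -0.69131767 -0.38602135]
```

View pics/s3.png

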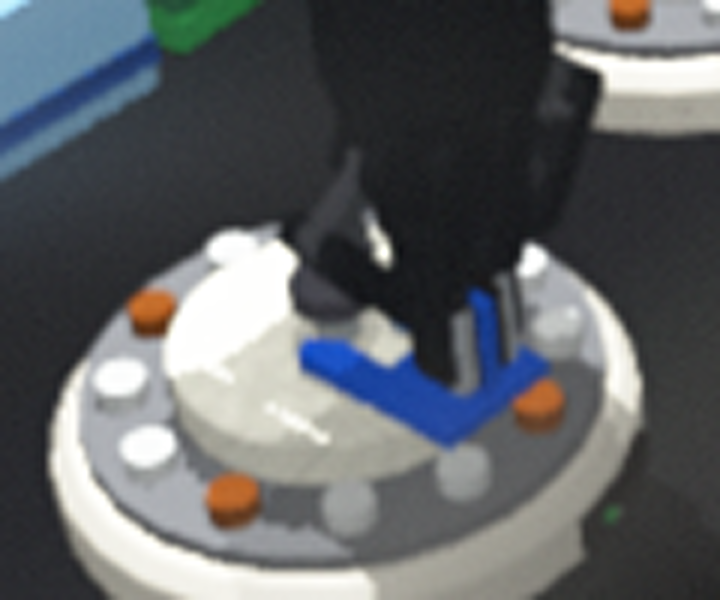

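The near tip at (305,352) in the crop is entering under the cap (325,300) beside the neck, and no contact force shows. I keep sliding.

Request:
step_arm(commands="0 0.4 0 0 0 0 0;0 0.8 0 0 0 0 0;0 1.2 0 0 0 0 0;0 1.6 0 0 0 0 0;0 2 0 0 0 0 0;0 2.3 0 0 0 0 0;0 2.5 0 0 0 0 0;0 2.6 0 0 0 0 0;0 2.7 0 0 0 0 0;0 2.7 0 0 0 0 0")

```text
time_s: 7.43
eef_pos: [497.2, 96.9, 90.3]
ee_rot: [-0.0, 1.0, 0.0, -0.0]
force: [-0.8, 0.2, -0.3]
grip_width: 0.13
grip_force: 58.6
```

Request:
step_arm(commands="0 0.05 0 0 0 0 0;0 0.1 0 0 0 0 0;0 0.15 0 0 0 0 0;0 0.2 0 0 0 0 0;0 0.2 0 0 0 0 0;0 0.2 0 0 0 0 0")

```text
time_s: 7.93
eef_pos: [499.1, 96.9, 90.3]
ee_rot: [-0.0, 1.0, 0.0, -0.0]
force: [0.4, -0.5, -1.3]
grip_width: 0.127
grip_force: 58.6
```

Request:
step_arm(commands="0 0.05 0 0 0 0 0;0 0.1 0 0 0 0 0;0 0.15 0 0 0 0 0;0 0.2 0 0 0 0 0;0 0.2 0 0 0 0 0;0 0.2 0 0 0 0 0")

```text
time_s: 8.43
eef_pos: [499.6, 97.0, 89.9]
ee_rot: [0.0, 1.0, 0.001, -0.002]
force: [-8.2, -1.0, 3.2]
grip_width: 0.129
grip_force: 59.2
```

Neck contact at x of about 499.5, so the clip is home. I ease the push and lower onto the hub.

Request:
step_arm(commands="0 -0.15 0 0 0 0 0;0 -0.15 0 0.1 0 0 0;0 -0.15 0 0.2 0 0 0;0 -0.15 0 0.3 0 0 0;0 -0.15 0 0.35 0 0 0;0 -0.15 0 0.4 0 0 0;0 -0.15 0 0.4 0 0 0;0 -0.15 0 0.4 0 0 0")

```text
time_s: 9.1
eef_pos: [499.3, 96.9, 86.3]
ee_rot: [0.0, 1.0, 0.0, -0.0]
force: [-5.5, -0.2, 2.9]
grip_width: 0.131
grip_force: 59.3
```

Request:
step_arm(commands="0.2 0 0 0 0 0 0;0.3 0 0 0 0 0 0;0.4 0 0 0 0 0 0;0.4 0 0 0 0 0 0;0.4 0 0 0 0 0 0;0.4 0 0 0 0 0 0;0.4 0 0 -1 0 0 0;0.4 0 0 -2.5 0 0 0;0.4 0 0 -5 0 0 0;0.4 0 0 -8 0 0 0;0.4 0 0 -12 0 0 0;0.4 -4 0 -14 0 0 0;0.4 -8 0 -14 0 0 0;0.4 -12 0 -14 0 0 0;0.4 -16 0 -14 0 0 0;0.4 -18 0 -14 0 0 0;0.4 -18 0 -14 0 0 0;0.4 -18 0 -14 0 0 0")

```text
time_s: 10.6
eef_pos: [319.6, 96.8, 227.3]
ee_rot: [0.0, 1.0, 0.0, 0.001]
force: [0.8, -0.6, -0.1]
grip_width: 0.404
grip_force: 0.0
```

```bash
python3 - <<'E'
from h import *
im=capture("side");a=cv2.resize(im[200:300,170:290],(400,333),interpolation=2)
t=capture("top");b=cv2.resize(t[140:220,160:256],(400,333),interpolation=2)
cv2.imwrite("pics/f.png",np.hstack([a,b])[:,:,::-1])
print(clipfit(t,[534,96,0],z0=56))
s=sense();print(s["eef_pos"],s["time_s"],s["force"],s["grip_width"])
E
```

```text
(array([5.33289695e+02, 9.64789817e+01, 1.62779518e-02]), np.float64(88.1416015625), np.float32(406.0))
[320.4880551   96.66388763 226.86155572] 10.7 [ 0.48261416  0.28004089 -0.83279054] 0.39764333886478886
```

View pics/f.png

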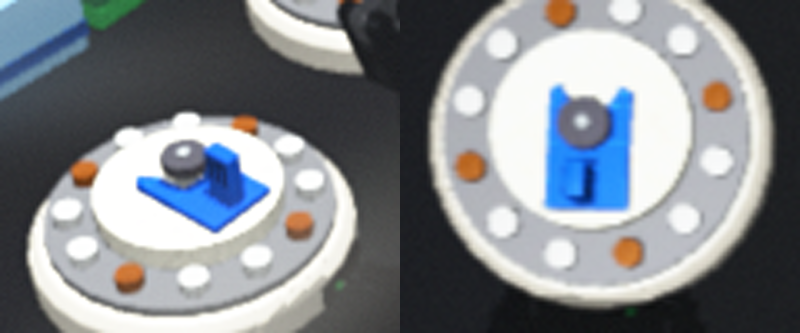

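The clip lies flat on the hub, fully home under the cap. The fitted origin is (533.3, 96.5) against the axis at about (534.5, 96), and the gripper is clear.

```bash
python3 -c "
from rig import *
print(finish_job())"
```

```text
the job is handed in; nothing more can be done
None
```

The blue clip is home around the neck, flat on the hub under the cap of the leftmost carousel, and released; I never touched the orange clip, and the job is handed in (no verdict was returned).

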